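# Press a badge home in the badge die

### The job

Take the wooden-handled tamper from its stand and press the yellow badge squarely down into the badge die until the sprung plate under it bottoms out and the badge sits level on its stop; keep it pressed there for a second at about 20 newtons, enough to seat it but without crushing it. Then put the tamper back on its stand, upright and gently, leaving the badge lying in the die and everything else on the desk as it was.

Things in the scene. Friction and masses are not known exactly. Their poses are not given: they have to be found in the camera images.
- die: Badge die, fixed to the desk: blue plinth 100 x 100 x 15 mm with an upright round aluminium cup, outer diameter 78 mm, inner 64 mm, rim 65 mm above the desk. Origin: centre of the plinth's underside, on the cup's axis; z up. Inside is a brass stop ring on which the badge's edge lands; it is set anew each time, so the badge bottoms out somewhere between 4 and 22 mm below its start height: feel for it.
- die_rim (a point): Centre of the mouth of the die's cup, level with its rim, 65 mm above the desk.
- plate_top (a point): Centre of the top of the sprung steel plate in the cup, under the badge, 38 mm across. At rest level and 52 mm above the desk. Its spring resists with about 2 N at first, rising 220 N/m, never over 8 N; the plate can also rock a little.
- badge: Yellow round badge blank, 58 mm across, 5 mm thick, with three coloured bars, about 30 g, lying loose and level on the sprung plate; origin at the centre of its underside, z up. Its top starts 57 mm above the desk, 8 mm below the rim. It counts as seated when the tamper presses it with 16 N or more at rest; over 28 N crushes it. When let go, the spring lifts it again.
- tamper: The tamper as a whole: origin at the centre of the flat underside of its steel foot, z up along the handle. For its sizes see tamper_mid.
- tamper_mid (a point): Point on the tamper's axis half-way up, 50 mm above its foot's underside; z along the handle. It stands upright on its stand, 100 mm high, about 350 g: flat round steel foot 52 mm across, 16 mm thick, then a wooden cone narrowing to 28 mm at 36 mm height, then a straight round wooden handle 26 mm across up to the top (grip it 60 to 85 mm above the foot's underside).
- stand: Tamper stand, fixed to the desk: round dark wooden disc 90 mm across, floor 10 mm above the desk, with a rim of 76 mm inner diameter standing 8 mm above the floor. Origin: centre of its underside.
- stand_floor (a point): Centre of the stand's floor, 10 mm above the desk, where the tamper's foot stands.
- spare_badges: Bystander, leave alone: a stuck-together pile of three spare badges (green, red, white), 58 mm across, 15 mm high. Origin: centre of its underside.
- eraser: Bystander, leave alone: white eraser 55 x 24 x 13 mm. Origin: centre of its underside.
- phone: Bystander, leave alone: black phone 150 x 72 x 8 mm. Origin: centre of its underside.
- marker_a: Bystander, leave alone: blue marker with a white cap, 135 x 12 x 12 mm. Origin: centre of its underside.
- marker_b: Bystander, leave alone: blue marker with a black cap, 135 x 12 x 12 mm. Origin: centre of its underside.
- mug: Bystander, leave alone: white mug, 80 mm across, 92 mm high. Origin: centre of its underside.
- pen_basket: Bystander, leave alone: white perforated pen basket 80 x 80 x 105 mm, pens up to 175 mm high. Origin: centre of its underside.
Things that resemble listed ones, but are neither listed nor needed, are in the scene too. Leave any purple look-alike of the die alone.

How it is judged:
On the way, in this order (a step that is already met when the one before it is completed fails the run):
1. the tamper is lifted clear of its stand (z of tamper in the frame of stand_floor above 0.03 m), for 0.1 s.
2. the tamper presses the badge with 16 to 28 N, bottomed out: at least 3 mm below its start, at rest, level within 2 degrees, in the cup; kept for 0.7 s (contact force between tamper and badge above 16 N and z of badge in the frame of die below 0.049 m and horizontal distance between badge and die below 0.006 m and horizontal distance between tamper and die below 0.007 m and linear speed of badge below 0.004 m/s and angle between badge's own z axis and vertical below 0.035 rad), for 0.7 s.
At the end, for the whole second after the job is handed in: The tamper stands upright (within 2.3 degrees) and still on the floor of its stand inside the rim, within 15 mm of its centre, let go; the badge lies still and level (within 3.4 degrees) in the die's cup (horizontal distance between tamper and stand_floor below 0.015 m and z of tamper in the frame of stand_floor below 0.003 m and angle between tamper's own z axis and vertical below 0.04 rad and linear speed of each of tamper, badge below 0.02 m/s and horizontal distance between badge and die below 0.008 m and z of badge in the frame of die below 0.056 m and angle between badge's own z axis and vertical below 0.06 rad); the robot touches nothing.
It fails at once if the badge is crushed: the tamper presses it with more than 28 N (contact force between tamper and badge above 28 N).
It fails at once if the tamper is rammed into the die (over 20 N) or banged onto its stand (over 50 N) (contact force between tamper and die above 20 N or contact force between tamper and stand above 50 N).
It fails at once if the badge is pressed with the gripper instead of the tamper (contact force between the arm and badge above 1 N).
It fails at once if the badge leaves the die (z of badge in the frame of die above 0.068 m).
It fails at once if a bystander is moved by more than 15 mm (distance of any of spare_badges, eraser, phone, marker_a, marker_b, mug, pen_basket from where it was at the start of the episode above 0.015 m).
It also fails if it takes over 69 s, if anything falls off the work surface, if the arm or the gripper's body presses on something with over 40 N, if the wrist force passes 120 N, or if a joint passes its speed limit or range.

### The arm

A 6-joint arm with a two-finger parallel gripper is mounted at the origin on the work surface. World frame = base frame: x ahead of the robot, y to its left, z up, the work surface at z = 0. Lengths are in m, angles in rad, forces in N, time in s.
With the tool pointing down it reaches from about 0.325 to 0.875 m from the base axis. Payload 4.4 kg.
Tool frame: the origin (TCP) lies at the very end of the fingers, on their centre line; the grasp point (between the pads) lies 19 mm behind it; x points along the fingers, y is the direction in which the jaws open and shut, and the axes are right-handed (so a half turn about x gives the same grasp; the last joint's range is limited). The gripper opens to 85 mm and grips with 20 to 120 N. Pads are 22 mm wide; open, the fingers measure 114 mm over their backs; the gripper's body (76 mm by 85 mm) begins 54 mm behind the grasp point. The pads swing forward as they close: fully open they stand 13 mm farther back than shut.
Start: joints at [-0.15, 0.207, 1.542, -0, 1.393, -0.15], TCP at [0.575, -0, 0.231] pointing down, gripper open.
Joint ranges: [-2.73, 2.73], [-0.86, 2.22], [0.23, 2.46], [-1.11, 4.25], [0.08, 2.63], [-2.82, 2.82]. Speed limits (rad/s): [2.79, 2.79, 3.14, 3.14, 3.14, 3.14].

### API

Orientations are given as a unit quaternion [w, x, y, z].
In Python, from rig import robot, kinematics, vision, cut_out, sensors gives the robot as it stands. The module is installed in compiled form; this text tells all that it offers. Calls block until the motion is done:
- robot.goto(position, orientation): joint-space move of the TCP to a pose.
- robot.servo_line(position, ori=None, speed=0.15): straight line of the TCP; ori=None keeps the orientation; speed is the mean speed in m/s.
- robot.set_joints(angles): joint-space move.
- robot.move_gripper(opening): opening from 0.0 (shut) to 1.0 (fully open); the grip force is fixed at half the most; returns when the fingers have stopped.
- robot.pause(seconds).
- kinematics.ik(position, orientation): joint angles nearest the present ones, or None.
- vision.capture(name): name is "scene" or "side" or "wrist"; returns the picture (384x512x3 uint8, red, green, blue); there is no depth.
- vision.camera_model(name): a dict with "camera_matrix" (3x3 intrinsics, pixels), "cam_to_world" (4x4, takes a point from camera to world coordinates); the wrist camera has in their place "tool_from_camera" (4x4, takes a point from camera to tool coordinates, whose origin is the TCP and whose axes are the tool frame's). Camera axes: x right, y down, z forward; pixel columns grow to the right and rows downward; lengths in m; the calibration is good to about 2 mm. A picture is of the moment at which its call begins: read the wrist's pose just before it. camera_model takes no time and is no camera call.
A pose or a line that the arm cannot do raises robot.Unreachable and nothing moves.
- robot.finish_job(): hands the job in, once; it reports no verdict.
Trained networks look in the newest picture that a camera, given by its name, has taken for a name from the list of things; names that differ only in an ending like _2 or _b are one class to them, and where a whole thing is asked for, a point or a joint stands for the part that bears it (a point fixed in the world has none). Each returns a list of dicts, best first, with "score" (0 to 1); they miss things now and then, are a little off and sometimes report something else, mostly with a low value. They report only what shows in the picture. A call takes as long as a camera call. They do not tell look-alikes from the thing itself.
- cut_out(camera, query): "mask" (384x512 bool, what is visible of it) and "location" ([row, column] in pixels, amid what is visible of it).
Readings, each from a call of its own:
- sensors.get_time_s(): time.
- sensors.get_joint_pos(): joint angles.
- sensors.get_qvel(): joint speeds.
- sensors.get_effort(): joint torques, N m.
- sensors.get_tool_pos(): TCP position.
- sensors.get_tool_rot(): TCP orientation.
- sensors.get_force(): force on the tool from outside, world axes, zero at the start.
- sensors.get_wrist_torque(): the same for the moment, N m.
- sensors.get_gripper_width(): opening from 0.0 (shut) to 1.0 (fully open).
Only numpy, scipy, OpenCV 4.12 (cv2) and the standard library are available. Lean on these libraries where they do the work, as an engineer would, in place of code of your own. Each camera call takes 0.05 s, during which the arm holds its last target. There are 200 camera calls.

## Working session

There is one attempt and no reset: what is moved stays moved. The work goes in short steps, each a Python script; the robot and the scene stay as the last script left them, time stands still between calls to the robot, and variables do not carry over. Pictures are saved under pics/ and viewed, about 8 in all and at most 12, crops included, and the job is handed in when it is done.

```bash
mkdir -p pics; cat > h.py <<'E'
import numpy as np, cv2
from rig import robot, kinematics, vision, cut_out, sensors
from scipy.spatial.transform import Rotation as R
def cam(name):
    m=vision.camera_model(name); K=np.array(m["camera_matrix"])
    if name=="wrist":
        T=np.eye(4); q=sensors.get_tool_rot(); T[:3,:3]=R.from_quat(np.roll(q,-1)).as_matrix(); T[:3,3]=sensors.get_tool_pos()
        return K,T@np.array(m["tool_from_camera"])
    return K,np.array(m["cam_to_world"])
def topix(K,T,P):
    p=np.linalg.inv(T)@np.append(P,1); p=K@p[:3]; return p[:2]/p[2]
def toworld(K,T,uv,z):
    d=T[:3,:3]@np.linalg.solve(K,[uv[0],uv[1],1]); o=T[:3,3]; return o+d*(z-o[2])/d[2]
def snap(name,f):
    K,T=cam(name); im=np.array(vision.capture(name)); cv2.imwrite("pics/"+f,im[:,:,::-1]); return im,K,T
E
python3 - <<'E'
from h import *
print(sensors.get_tool_rot(),sensors.get_time_s())
ims=[]
zz={"die":.065,"tamper":.05,"stand":.01,"badge":.057,"spare_badges":.015,"mug":.05,"pen_basket":.05}
for c in ["scene","side"]:
    im,K,T=snap(c,c+"0.png")
    print(c,T[:3,3].round(3))
    for q in zz:
        for d in cut_out(c,q)[:3]:
            r,cc=d["location"]; print(q,round(d["score"],2),round(r),round(cc),d["mask"].sum(),toworld(K,T,(cc,r),zz[q]).round(3))
E
```

```text
[ 0.49936138  0.49950565  0.50066474 -0.50046693] 0.0
scene [0.951 0.708 0.72 ]
die 0.56 263 295 1553 [0.562 0.183 0.065]
die 0.56 228 338 1482 [0.408 0.138 0.065]
die 0.56 264 405 1901 [0.36  0.307 0.065]
tamper 0.95 198 248 420 [ 0.524 -0.097  0.05 ]
stand 0.68 208 245 309 [ 0.528 -0.105  0.01 ]
stand 0.41 249 293 329 [0.507 0.098 0.01 ]
badge 0.52 246 292 302 [0.531 0.13  0.057]
spare_badges 0.61 258 219 417 [0.678 0.038 0.015]
mug 0.61 347 281 2800 [0.693 0.333 0.05 ]
pen_basket 0.65 132 183 1388 [ 0.528 -0.543  0.05 ]
side [ 0.267 -1.04   0.822]
die 0.88 155 175 811 [0.312 0.201 0.065]
die 0.7 182 198 1059 [0.362 0.04  0.065]
die 0.62 164 246 795 [0.514 0.091 0.065]
tamper 0.77 214 266 368 [ 0.513 -0.133  0.05 ]
stand 0.82 225 265 457 [ 0.511 -0.133  0.01 ]
spare_badges 0.57 182 304 244 [0.676 0.023 0.015]
mug 0.97 124 277 726 [0.684 0.333 0.05 ]
pen_basket 0.79 314 330 3217 [ 0.554 -0.483  0.05 ]
```

View pics/scene0.png

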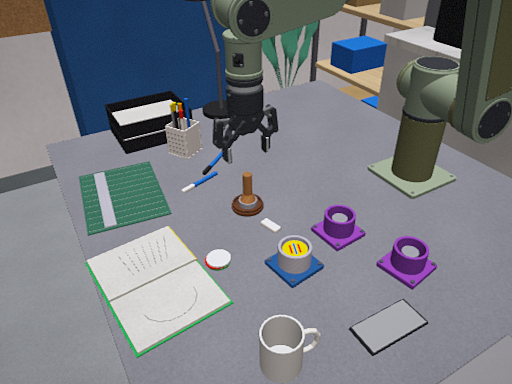

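View pics/side0.png

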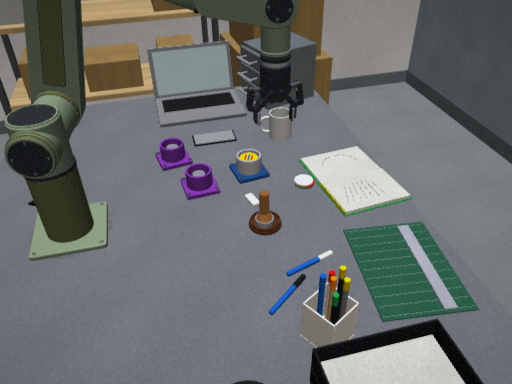

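The blue die with the yellow badge is at about scene px (295,258) and side px (249,163). The tamper on its stand is at scene (247,195), with the eraser nearby at (271,225). The purple cups are decoys. Next I look from above each with the wrist camera.

```bash
cat > l.py <<'E'
from h import *
q=sensors.get_tool_rot(); print(R.from_quat(np.roll(q,-1)).as_matrix().round(2)); m=vision.camera_model("wrist"); print(np.array(m["tool_from_camera"]).round(3), np.array(m["camera_matrix"]).round(0))
q=[.5,.5,.5,-.5]
out=[]
for nm,p in [("t",[.515,-.115,.27]),("d",[.52,.11,.27])]:
    robot.goto(p,q); robot.pause(.3)
    im,K,T=snap("wrist",nm+"1.png"); out.append(im)
    for k,z in [("tamper",.11),("stand",.018),("die",.065),("badge",.057),("eraser",.013)]:
        for d in cut_out("wrist",k)[:2]:
            ys,xs=np.nonzero(d["mask"]); (cx,cy),r=cv2.minEnclosingCircle(np.c_[xs,ys].astype(np.float32))
            print(nm,k,round(d["score"],2),np.round(d["location"]),len(xs),"circ",round(cx),round(cy),round(r),toworld(K,T,(cx,cy),z).round(4),"loc",toworld(K,T,d["location"][::-1],z).round(4))
cv2.imwrite("pics/both.png",cv2.resize(np.vstack(out)[:,:,::-1],(400,600)) if 0 else np.hstack([cv2.resize(o,(400,300)) for o in out])[:,:,::-1])
print(sensors.get_time_s())
E
python3 l.py
```

```text
[[ 0.  1. -0.]
 [ 0. -0. -1.]
 [-1.  0. -0.]]
[[ 0.    -0.307  0.952 -0.142]
 [ 1.     0.001  0.    -0.   ]
 [-0.001  0.952  0.307 -0.079]
 [ 0.     0.     0.     1.   ]] [[300.   0. 256.]
 [  0. 300. 190.]
 [  0.   0.   1.]]
t tamper 0.91 [160. 254.] 1385 circ 254 163 24 [ 0.513  -0.1036  0.11  ] loc [ 0.5126 -0.1002  0.11  ]
t die 0.79 [  7. 133.] 1628 circ 136 6 45 [0.392  0.0478 0.065 ] loc [0.3894 0.0477 0.065 ]
t die 0.38 [266. 302.] 836 circ 299 268 45 [ 0.5717 -0.2547  0.065 ] loc [ 0.5761 -0.2518  0.065 ]
t eraser 0.68 [ 68. 251.] 895 circ 250 70 24 [ 0.5064 -0.0087  0.013 ] loc [ 0.5075 -0.0066  0.013 ]
t eraser 0.63 [162. 257.] 1476 circ 255 162 25 [ 0.5131 -0.1249  0.013 ] loc [ 0.5162 -0.1245  0.013 ]
d tamper 0.76 [306. 252.] 1448 circ 254 313 31 [ 0.5166 -0.0677  0.11  ] loc [ 0.5144 -0.0567  0.11  ]
d tamper 0.48 [102. 263.] 3759 circ 266 129 53 [0.5301 0.1536 0.11  ] loc [0.5264 0.1786 0.11  ]
d stand 0.95 [282. 254.] 1319 circ 253 293 28 [ 0.5153 -0.1073  0.018 ] loc [ 0.5166 -0.0871  0.018 ]
d die 0.68 [29. 76.] 6006 circ 71 26 67 [0.3291 0.2539 0.065 ] loc [0.3338 0.2507 0.065 ]
d die 0.68 [203. 364.] 1380 circ 368 204 22 [0.6574 0.057  0.065 ] loc [0.6528 0.0577 0.065 ]
d badge 0.86 [135. 268.] 1851 circ 267 135 24 [0.5323 0.1409 0.057 ] loc [0.5335 0.1408 0.057 ]
3.5
```

View pics/both.png

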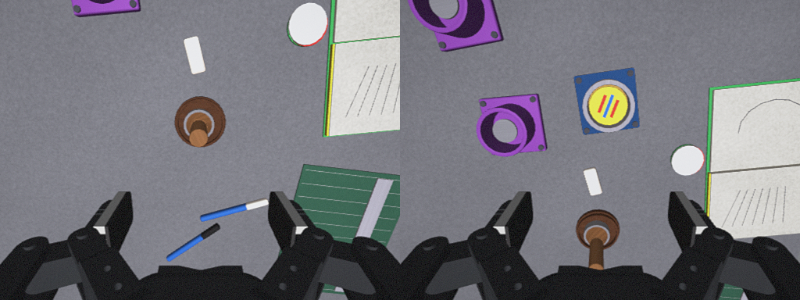

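```bash
cat > f.py <<'E'
from h import *
def rect(im,K,T,c,z,half=.07,s=2500):
    n=int(2*half*s); P=[[c[0]-half,c[1]-half],[c[0]+half,c[1]-half],[c[0]+half,c[1]+half],[c[0]-half,c[1]+half]]
    src=np.float32([topix(K,T,np.array([*p,z])) for p in P]); dst=np.float32([[0,n],[n,n],[n,0],[0,0]])
    return cv2.warpPerspective(im,cv2.getPerspectiveTransform(src,dst),(n,n))
def circ(mask,c,half=.07,s=2500):
    n,l,st,_=cv2.connectedComponentsWithStats(mask.astype(np.uint8)); k=1+np.argmax(st[1:,4])
    ys,xs=np.nonzero(l==k); (cx,cy),r=cv2.minEnclosingCircle(np.c_[xs,ys].astype(np.float32)); N=2*half*s
    return np.array([c[0]-half+(cx+.5)/s, c[1]+half-(cy+.5)/s]),r/s
if __name__=="__main__":
    q=[.5,.5,.5,-.5]; c=vision.camera_model("wrist")
    def pose(p):
        T=np.eye(4);T[:3,:3]=R.from_quat(np.roll(q,-1)).as_matrix();T[:3,3]=p; return np.array(c["camera_matrix"]),T@np.array(c["tool_from_camera"])
    t=cv2.imread("pics/t1.png"); d=cv2.imread("pics/d1.png")
    KT=pose([.515,-.115,.27]); KD=pose([.52,.11,.27]); tiles=[]
    def do(nm,im,k,c,z,f,rexp):
        w=rect(im,*k,c,z); h=cv2.cvtColor(w,cv2.COLOR_BGR2HSV); p,r=circ(f(h),c); print(nm,p.round(4),round(r,4),"exp",rexp)
        u=(int((p[0]-c[0]+.07)*2500),int((c[1]+.07-p[1])*2500)); cv2.circle(w,u,int(rexp*2500),(0,255,0),1); cv2.drawMarker(w,u,(0,255,0)); tiles.append(w[::1,::1])
    do("stand",t,KT,[.513,-.115],.018,lambda h:(h[...,1]>90)&((h[...,0]<20)|(h[...,0]>172)),.045)
    do("handletop",t,KT,[.513,-.115],.11,lambda h:(h[...,1]>90)&(h[...,0]<20)&(h[...,2]>135),.013)
    do("badge",d,KD,[.53,.13],.057,lambda h:(h[...,1]>120)&(h[...,0]>20)&(h[...,0]<35),.029)
    do("rim",d,KD,[.53,.13],.065,lambda h:(h[...,2]>145)&(h[...,1]<60),.039)
    cv2.imwrite("pics/tiles.png",cv2.resize(np.vstack([np.hstack(tiles[:2]),np.hstack(tiles[2:])]),(600,600)))
E
python3 f.py
```

```text
stand [ 0.5142 -0.1173] 0.0433 exp 0.045
handletop [ 0.5123 -0.1195] 0.0122 exp 0.013
badge [0.5315 0.1414] 0.0297 exp 0.029
rim [0.5321 0.1406] 0.039 exp 0.039
```

View pics/tiles.png

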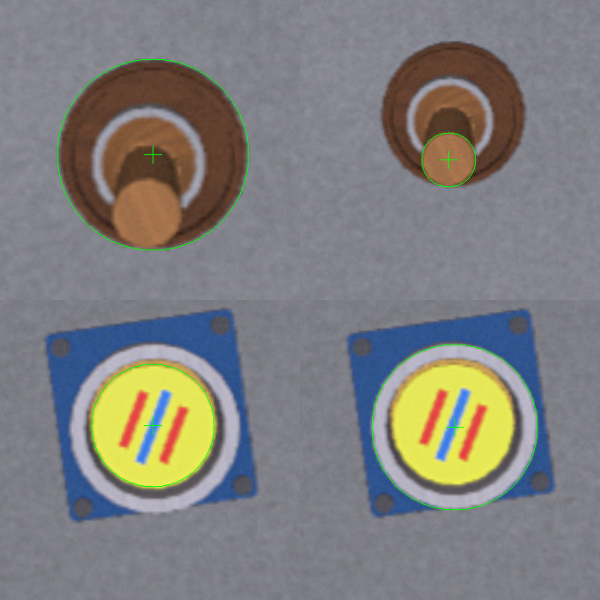

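The circles fit the known radii well: handle (0.512, -0.1195), stand (0.514, -0.117), die (0.532, 0.1405). Now grasp, lift, and check.

```bash
cat > g.py <<'E'
from h import *
q=[.5,.5,.5,-.5]
robot.goto([.5123,-.119,.2],q)
robot.servo_line([.5123,-.119,.063],speed=.1)
print("f0",np.round(sensors.get_force(),2))
robot.move_gripper(0.0); robot.pause(.3)
print("w",sensors.get_gripper_width(),np.round(sensors.get_force(),2),sensors.get_tool_pos())
robot.servo_line([.5123,-.119,.19],speed=.1); robot.pause(.3)
print("w",sensors.get_gripper_width(),np.round(sensors.get_force(),2),np.round(sensors.get_wrist_torque(),2))
robot.goto([.532,.1405,.19],q); robot.pause(.3)
a,_,_=snap("wrist","w2.png"); b,_,_=snap("side","s2.png"); c,K,T=snap("scene","c2.png")
cv2.imwrite("pics/g.png",np.hstack([cv2.resize(a,(400,300)),cv2.resize(b[100:220,180:340],(400,300))])[:,:,::-1])
print(np.round(sensors.get_force(),2),sensors.get_time_s(),sensors.get_tool_pos())
E
python3 g.py
```

```text
f0 [ 0.14 -0.36 -0.69]
w 0.28810566861518067 [ 2.05 -0.2   2.55] [ 0.51270347 -0.11917468  0.06332741]
w 0.2878942182912046 [ 0.52 -0.29 -3.97] [ 0.04  0.01 -0.  ]
[-0.39  0.35 -3.5 ] 10.0333 [0.53213407 0.13995026 0.1900327 ]
```

View pics/g.png

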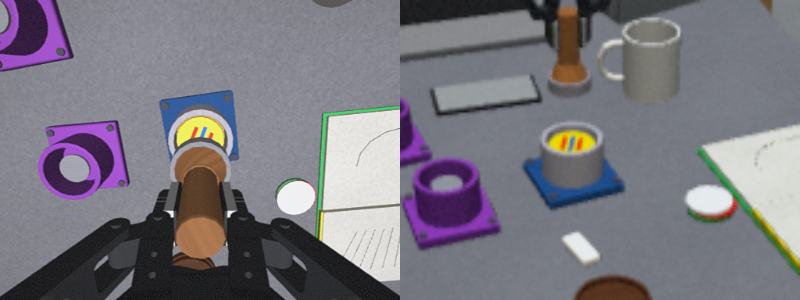

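The tamper is held (width 0.288 ≈ 24–26 mm, weight about 3.4 N) above the die. I'll overlay the expected outline for an upright, centred tamper to check tilt and offset.

```bash
python3 - <<'E'
from h import *
K,T=cam("wrist"); im=cv2.imread("pics/w2.png"); p=sensors.get_tool_pos()
im=cv2.resize(im,None,fx=3,fy=3,interpolation=cv2.INTER_CUBIC)
a=np.linspace(0,2*np.pi,60)
for h,r,col in [(0.1,.013,(0,255,0)),(.016,.026,(0,255,0)),(0,.026,(255,0,255))]:
    z=p[2]-.053+h
    pts=np.array([topix(K,T,np.array([p[0]+r*np.cos(t),p[1]+r*np.sin(t),z]))*3+1 for t in a])
    cv2.polylines(im,[pts.astype(np.int32)],True,col,1)
pts=np.array([topix(K,T,np.array([.532+.039*np.cos(t),.1405+.039*np.sin(t),.065]))*3+1 for t in a]); cv2.polylines(im,[pts.astype(np.int32)],True,(0,0,255),1)
cv2.imwrite("pics/ov.png",im[330:330+690,480:480+580][:600])
E
```

```text
(no output)
```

View pics/ov.png

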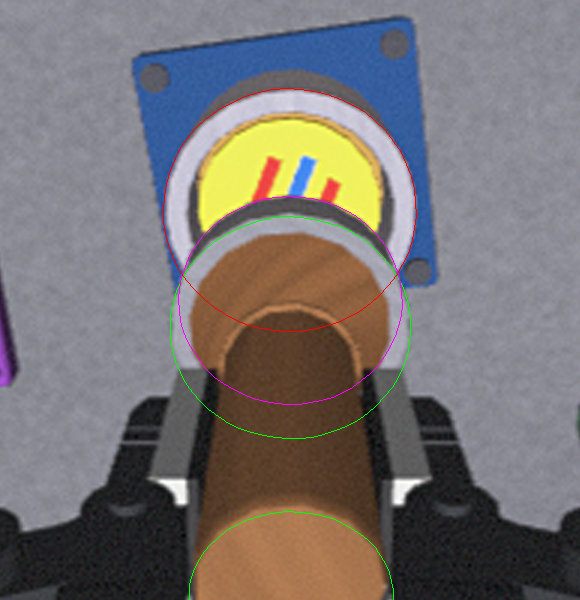

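The overlay matches: the tamper is upright and centred over the die within about 1 mm. Now press with a guarded descent.

```bash
cat > p.py <<'E'
from h import *
X,Y=.532,.1405
def F(n=4):
    v=[]
    for _ in range(n): v.append(sensors.get_force()); robot.pause(.02)
    return np.mean(v,0)
robot.servo_line([X,Y,.117],speed=.08); robot.pause(.4)
S=np.array([(sensors.get_force(),robot.pause(.02))[0] for _ in range(15)]); base=S.mean(0); print("base",base.round(2),"std",S.std(0).round(2),sensors.get_time_s())
z=.117; fine=False; hist=[]
t0=sensors.get_time_s()
while z>.084 and sensors.get_time_s()-t0<25:
    step=.00015 if fine else .0004
    z-=step; robot.servo_line([X,Y,z],speed=.02)
    f=F(3 if not fine else 5)-base; hist.append((round(z,5),round(sensors.get_tool_pos()[2],5),*f.round(2)))
    if f[2]>25: z+=.0006; robot.servo_line([X,Y,z],speed=.02); print("back"); break
    d=max(0,.110-z); exp=2+220*d
    if not fine and f[2]>exp+2.5: fine=True; print("stop felt",z,f)
    if fine and f[2]>19.3: break
for h in hist[::8]+hist[-12:]: print(h)
print("z",z,"t",sensors.get_time_s())
for _ in range(5): print((F(8)-base).round(2),np.round(sensors.get_wrist_torque(),2),sensors.get_time_s(),np.round(sensors.get_tool_pos(),4))
np.save("base.npy",base)
E
python3 p.py
```

```text
base [-0.02  0.14 -3.4 ] std [0.45 0.41 0.41] 11.7417
stop felt 0.09020000000000017 [ 0.41360053 -0.13092904  8.97906294]
(0.1166, np.float64(0.11652), np.float64(-0.05), np.float64(0.18), np.float64(0.23))
(0.1134, np.float64(0.11337), np.float64(-0.28), np.float64(0.06), np.float64(0.58))
(0.1102, np.float64(0.1103), np.float64(0.12), np.float64(0.02), np.float64(1.05))
(0.107, np.float64(0.10706), np.float64(0.87), np.float64(-0.63), np.float64(2.06))
(0.1038, np.float64(0.10383), np.float64(0.78), np.float64(0.19), np.float64(3.3))
(0.1006, np.float64(0.10061), np.float64(1.0), np.float64(-0.2), np.float64(3.15))
(0.0974, np.float64(0.09741), np.float64(1.54), np.float64(0.3), np.float64(3.35))
(0.0942, np.float64(0.09421), np.float64(1.23), np.float64(-0.35), np.float64(4.54))
(0.091, np.float64(0.09099), np.float64(1.86), np.float64(-0.05), np.float64(5.43))
(0.0893, np.float64(0.09071), np.float64(-2.06), np.float64(-0.5), np.float64(14.12))
(0.0899, np.float64(0.0907), np.float64(-0.08), np.float64(-0.32), np.float64(10.97))
(0.08975, np.float64(0.09068), np.float64(-0.41), n
[... 589 characters left out ...]
p.float64(-3.49), np.float64(-0.84), np.float64(17.12))
(0.08855, np.float64(0.09066), np.float64(-3.58), np.float64(-0.53), np.float64(17.92))
(0.0884, np.float64(0.09068), np.float64(-4.15), np.float64(-0.66), np.float64(18.44))
(0.08825, np.float64(0.09067), np.float64(-4.0), np.float64(-1.4), np.float64(19.38))
z 0.0882500000000002 t 36.175
[-4.07 -0.94 19.39] [-0.12  0.81  0.  ] 36.3083 [0.5322 0.1406 0.0907]
[-4.   -0.77 19.47] [-0.16  0.75 -0.04] 36.4417 [0.5322 0.1405 0.0907]
[-4.3  -1.08 19.33] [-0.14  0.85  0.06] 36.575 [0.5322 0.1406 0.0907]
[-4.05 -0.82 19.46] [-0.09  0.85 -0.04] 36.7083 [0.5322 0.1405 0.0906]
[-4.42 -1.03 19.13] [-0.07  0.84  0.  ] 36.8417 [0.5322 0.1405 0.0907]
```

Bottomed out 19.3 mm down, steady at about 19.4 N. The moment is explained by the small lateral force alone. I'll nudge it to about 20 N, hold, then lift out slowly.

```bash
cat > u.py <<'E'
from h import *
X,Y=.532,.1405; base=np.load("base.npy")
robot.servo_line([X,Y,.0881],speed=.02)
for _ in range(4):
    robot.pause(.25); print((np.mean([(sensors.get_force(),robot.pause(.01))[0] for _ in range(6)],0)-base).round(2),np.round(sensors.get_tool_pos(),5))
robot.servo_line([X,Y,.093],speed=.015); print("rel",(np.array(sensors.get_force())-base).round(2))
robot.servo_line([X,Y,.115],speed=.03)
robot.servo_line([X,Y,.19],speed=.1); 
robot.goto([.5138,-.1178,.19],[.5,.5,.5,-.5]); robot.pause(.2)
print("air",(np.array(sensors.get_force())-base).round(2),sensors.get_time_s())
K,T=cam("wrist"); im=np.array(vision.capture("wrist"))[:,:,::-1]; p=sensors.get_tool_pos()
im=cv2.resize(im,None,fx=3,fy=3,interpolation=cv2.INTER_CUBIC)
a=np.linspace(0,2*np.pi,60)
for c,z,r,col in [(p,p[2]+.047,.013,(0,255,0)),(p,p[2]-.037,.026,(0,255,0)),([.5142,-.1173],.018,.045,(0,0,255))]:
    pts=np.array([topix(K,T,np.array([c[0]+r*np.cos(t),c[1]+r*np.sin(t),z]))*3+1 for t in a])
    cv2.polylines(im,[pts.astype(np.int32)],True,col,1)
cv2.imwrite("pics/ov2.png",im[330:930,480:1060])
E
python3 u.py
```

```text
[-4.51 -1.34 20.29] [0.53216 0.14054 0.09065]
[-4.5  -1.08 20.2 ] [0.53217 0.14053 0.09066]
[-4.54 -1.38 20.31] [0.5322  0.14055 0.09068]
[-4.51 -1.14 20.45] [0.53218 0.14054 0.09065]
rel [1.8  0.5  5.02]
air [ 0.04 -0.5   0.37] 41.7667
```

View pics/ov2.png

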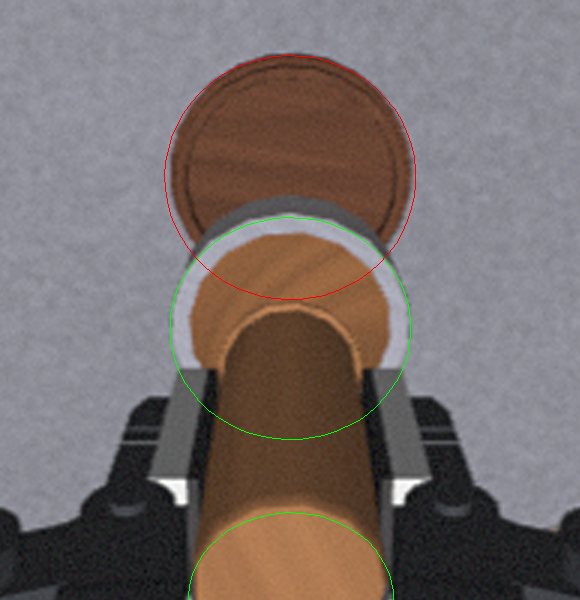

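The tamper is unchanged in the grip and lined up over the stand. Now set it down, guarded by force.

```bash
cat > s.py <<'E'
from h import *
X,Y=.5140,-.1176
robot.servo_line([X,Y,.067],speed=.08); robot.pause(.3)
F=lambda n:np.mean([(sensors.get_force(),robot.pause(.02))[0] for _ in range(n)],0)
b=F(8); z=.067
while z>.0605:
    z-=.0004; robot.servo_line([X,Y,z],speed=.02); f=F(3)-b
    if f[2]>2.2: break
print("contact",z,f.round(2),sensors.get_time_s())
robot.move_gripper(1.0); robot.pause(.2); print("w",sensors.get_gripper_width())
robot.servo_line([X,Y,.19],speed=.1); 
robot.goto([X,Y-.0,.27],[.5,.5,.5,-.5]); robot.pause(.3)
im,K,T=snap("wrist","e1.png"); s,_,_=snap("side","e2.png"); c,_,_=snap("scene","e3.png")
from f import rect,circ
w=rect(im,K,T,[.513,-.115],.11); h=cv2.cvtColor(w[:,:,::-1].copy(),cv2.COLOR_BGR2HSV)
print("handletop",circ((h[...,1]>90)&(h[...,0]<20)&(h[...,2]>135),[.513,-.115]))
cv2.imwrite("pics/end.png",np.hstack([cv2.resize(im,(400,300)),cv2.resize(s[130:250,190:350],(400,300))])[:,:,::-1])
cv2.imwrite("pics/end2.png",cv2.resize(c[150:310,180:380],(600,480))[:,:,::-1])
print(sensors.get_time_s())
E
python3 s.py
```

```text
contact 0.06300000000000003 [-0.45  0.36  3.49] 46.9417
w 0.9988560507010721
handletop (array([ 0.51401988, -0.11677769]), 0.01215822296142578)
50.0417
```

View pics/end.png

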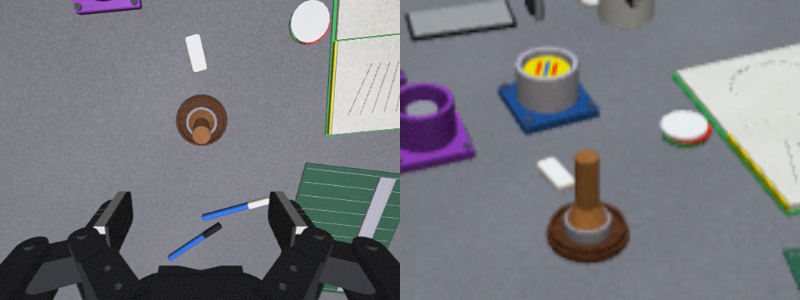

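View pics/end2.png

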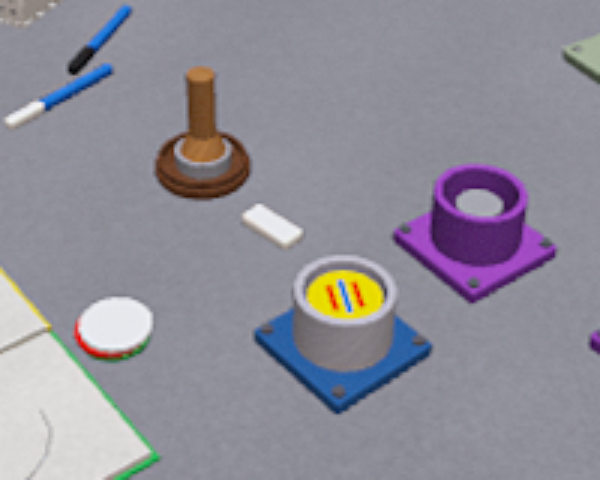

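The tamper stands upright on its stand (scene crop px 201,130). The badge is back at rest height in the cup (px 346,295) and looks level. The bystanders look unmoved, so I'm handing in.

```bash
python3 -c "
from rig import robot
robot.finish_job()"
```

```text
the job is handed in; nothing more can be done
```

The badge was pressed to its stop, the tamper is back on its stand, and I handed the job in; the hand-in reports no verdict.

- **Press:** The badge bottomed out about 19.3 mm below its start height. It was held at 19.4 to 20.4 N for about 2 s, with the tool position steady. A sideways force of about 4.5 N showed up at full press. I left it because the wrist moment was consistent with that force alone and showed no sign of tilt.
- **Put-back:** The tamper touched its stand at about 3.5 N. The last check put its handle top at (0.514, -0.117), within about 1 mm of the stand's centre.
- **End state:** In the last pictures the tamper stands upright and the badge lies in the cup and looks level. I judged its levelness by eye only and did not measure it. The eraser, spare badges and markers look where they were. The phone, mug and pen basket were only partly in those views and I did not check them separately, but the arm never worked near them.
- **Time:** The robot's clock read 50 s at the last check, against the 69 s limit. No check failed.

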